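# Screw the filter lid's wing nut home by fingertip

## Task

The wing nut on the lid of the fish tank's filter pot has worked loose: screw it down, clockwise seen from above, until it is fully home and turns no further. Push its wings round with fingertip strokes or the outside of the fingers, one stroke after another, and never pinch or grip the nut. Leave the flake tin, feeding ring, spoon and test tube where they are, standing things upright, and finish clear of everything.

Things in the scene. Friction and masses are not known exactly. Their poses are not given: they have to be found in the camera images.
- pot: Filter pot, screwed to the counter, immovable: round, grey (diameter 104 mm), white lid (diameter 114 mm, top face 78 mm above the counter). Origin at the centre of its underside, z up; any yaw. On its axis a steel washer (2 mm) and stud (diameter 6 mm, up to 114 mm high) carry the wing nut. Two feet, 8 mm high, reach 73 mm from the axis along its +x and -x.
- spigot_top (a point): Top centre of the white hose spigot on the lid, 46 mm from the axis along the pot's +x, 120 mm above the counter, up to 15 mm in diameter. It stands just outside the wings' circle and is taller than the wings: a finger pushing a wing cannot pass it. Push a wing only where it is clear of the spigot, then lift over and take the wing that is clear next.
- wingnut (a joint): Angle of the black plastic wing nut about the pot's vertical axis, rad, growing clockwise seen from above: 0 is fully home (hard stop); starts at -5.6 to -3.4. Sinks 0.8 mm a rad. Thread friction 0.03 N m (1 to 1.5 N at a wing) holds it where left. Azimuth of wing_a seen from above, counter-clockwise from world x: pot's yaw + pi/2 minus this value; wing_b is opposite.
- nut_base (a point): Centre of the nut's underside, on the axis: 80 mm above the counter when home, up to 4.5 mm higher when loose. The nut spans 64 mm over two flat upright wings; each is 8 mm thick, reaches from 5 to 32 mm from the axis and stands from 4 to 26 mm above the underside (wing tops 106 to 110.5 mm above the counter).
- wing_a_tip (a point): Top outer corner of wing_a, mid-thickness, 32 mm from the nut's axis; moves with the nut.
- wing_b_tip (a point): Top outer corner of wing_b, mid-thickness, 32 mm from the nut's axis, opposite wing_a; moves with the nut.
- wing_a: Middle web (4 mm thick) of the one wing with its top and end edges. Origin on the nut's axis at its underside; the wing points along the body's +y.
- wing_b: Middle web of the opposite wing. Same origin and axes as wing_a; this wing points along -y.
- push_faces: The two wing faces that one pushes to turn the nut clockwise (wing_a's face looking to the body's -x, wing_b's looking to +x), 4 mm from the wings' mid-plane. Same origin and axes as wing_a.
- back_faces: The two opposite wing faces. Same origin and axes as wing_a.
- collar: Low round collar of the nut between the wings, 22 mm diameter, 13 mm high. Same origin and axes as wing_a.
- tin: Loose capped green fish-flake tin, diameter 69 mm, 92 mm high, standing; origin at the centre of its underside, z up. Leave alone.
- ring: Loose yellow plastic feeding ring, 84 mm outside diameter, 10 mm high, lying flat; origin at the centre of its underside. Leave alone.
- spoon: Loose silver spoon, 150 mm long, lying along its x axis, origin near its middle. Leave alone.
- tube: Loose slim glass test tube upright in a small wooden holder on a round foot (60 mm diameter), 125 mm high in all; origin at the centre of its underside, z up. Leave alone.
Mind the look-alikes: they are no part of the job. Several things have the shape of the pot; the one meant has the colours described above.

How it is judged:
At the end, for the whole second after the job is handed in: The wing nut is within 0.15 rad of its hard stop and still; tin, ring, spoon and test tube are each within 20 mm of where they started, tin and tube upright (within 0.15 rad) (value of joint wingnut above -0.15 rad and velocity of joint wingnut between -0.2 and 0.2 rad/s and distance of each of tin, ring, spoon, tube from where it was at the start of the episode below 0.02 m and angle between each of tin, tube's own z axis and vertical below 0.15 rad); the robot touches nothing.
It fails at once if a wing is pinched (front and back faces pressed at once with over 3 N each) (contact force between the fingers and push_faces above 3 N and contact force between the fingers and back_faces above 3 N).
It fails at once if the nut is gripped across both wings (the edges of both pressed at once with over 3 N each) (contact force between the fingers and wing_a above 3 N and contact force between the fingers and wing_b above 3 N).
It fails at once if the nut's collar is gripped or pressed with over 15 N (contact force between the fingers and collar above 15 N).
It fails at once if the tin, ring, spoon or test tube is moved more than 20 mm, lifted or tipped (distance of any of tin, ring, spoon, tube from where it was at the start of the episode above 0.02 m or angle between any of tin, tube's own z axis and vertical above 0.3 rad).
It also fails if it takes over 64 s, if anything falls off the work surface, if the arm or the gripper's body presses on something with over 40 N, if the wrist force passes 120 N, or if a joint passes its speed limit or range.

## Robot

A 6-joint arm with a two-finger parallel gripper is mounted at the origin on the work surface. World frame = base frame: x ahead of the robot, y to its left, z up, the work surface at z = 0. Lengths are in m, angles in rad, forces in N, time in s.
With the tool pointing down it reaches from about 0.3 to 0.875 m from the base axis. Payload 6.4 kg.
Tool frame: the origin (TCP) lies midway between the tips of the shut fingers; the grasp point (between the pads) lies 19 mm behind it (ctrl.pinch_z is the distance from the TCP to the grasp point, in m); z points along the fingers, y is the line along which they close (so a half turn about z gives the same grasp; the last joint's range is limited). The gripper opens to 85 mm and grips with 20 to 120 N. Pads are 22 mm wide; open, the fingers measure 114 mm over their backs; the gripper's body (76 mm by 85 mm) begins 54 mm behind the grasp point. The pads swing forward as they close: fully open they stand 13 mm farther back than shut.
Start: joints at [-1.468, 0.181, 1.607, -0, 1.354, -0.206], TCP at [0.175, -0.548, 0.202] pointing down, gripper open.
Joint ranges: [-2.99, 2.99], [-0.89, 2.07], [0.3, 2.58], [-1.14, 4.28], [0, 2.63], [-3.12, 3.12]. Speed limits (rad/s): [2.57, 2.57, 3.01, 3.14, 3.14, 3.14].

## Interface

Orientations are given as a unit quaternion [w, x, y, z].
In Python, from bench import ctrl gives the robot as it stands.
- The arm moves only by the tool apply_moves, never from a script. Its argument "moves" is a list of rows, each an object with "jaw": the opening, from 0 (shut) to 1 (fully open); "offset": the shift along the tool's x, y, z in mm, a list of three; "rot": the turn, a rotation vector about the tool's x, y, z in degrees, a list of three. In form: [{"jaw": jaw, "offset": [dx, dy, dz], "rot": [ax, ay, az]}, ...]. A call has exactly 5 rows; each row shifts and turns the commanded pose from where the row before left it, along the tool's axes as they then stand; what a row does not reach is not made up. A row lasts 1/8 s, in which the tool goes at most 62.5 mm and 10.7 degrees, less where a joint would pass 70% of its speed; a pose out of reach is approached as far as the arm can. A call is refused whole if a number of a shift passes 62.5 or a number of a turn 10.7, either way. A call with a gripper value outside its range is refused whole. The fingers move at their own pace and stop on an object; the grip force is fixed at half the most. Time passes only in rows, so rows that do not move let the fingers close, or fill a call up. It gives the time, the measured TCP pose, the force, the opening and the grip force at its end, in the units of the state.
- ctrl.get_obs(): the state, without advancing time (a new reading comes with each control period).
- ctrl.camera(name): name is "scene" or "side" or "wrist"; returns (picture, depth): 384x512x3 uint8, red, green, blue; 384x512 float32, m along the optical axis (not along the pixel's ray), 0 where there is no reading.
- ctrl.camera_params(name): a dict with "K" (3x3 intrinsics, pixels), "dist" ([k1, k2, p1, p2, k3] as OpenCV has them; the pictures are not rectified), "cam_to_world" (4x4, takes a point from camera to world coordinates); the wrist camera has in their place "mount" (4x4, takes a point from camera to tool coordinates, whose origin is the TCP and whose axes are the flange's). Camera axes: x right, y down, z forward; pixel columns grow to the right and rows downward; lengths in m; the calibration is good to about 2 mm. A picture is of the moment at which its call begins: read the wrist's pose just before it. camera_params takes no time and is no camera call.
- ctrl.hand_in(): hands the job in; it is judged then, once.
Trained networks look in the newest picture that a camera, given by its name, has taken for a name from the list of things; names that differ only in an ending like _2 or _b are one class to them, and where a whole thing is asked for, a point or a joint stands for the part that bears it (a point fixed in the world has none). Each returns a list of dicts, best first, with "score" (0 to 1); they miss things now and then, are a little off and sometimes report something else, mostly with a low value. They report only what shows in the picture. A call takes as long as a camera call. They do not tell look-alikes from the thing itself.
- ctrl.outline_of(camera, target): "region" (384x512 bool, what is visible of it) and "position" ([column, row] in pixels, amid what is visible of it).
The state is a dict: "time_s": time; "q": joint angles; "dq": joint speeds; "joint_efforts": joint torques, N m; "eef_pos": TCP position; "eef_rot": TCP orientation; "wrist_force": force on the tool from outside, world axes, zero at the start; "torque": the same for the moment, N m; "opening": opening from 0.0 (shut) to 1.0 (fully open); "grasp_force": force on a finger pad.
Only numpy, scipy, OpenCV 4.12 (cv2) and the standard library are available. Lean on these libraries where they do the work, as an engineer would, in place of code of your own. Each camera call takes 0.05 s, during which the arm holds its last target. There are 200 camera calls.

## Working session

There is one attempt and no reset: what is moved stays moved. The work goes in short steps, Python scripts to look and compute and a tool call to move; the robot and the scene stay as the last step left them, time stands still between calls to the robot, and variables do not carry over. Pictures are saved under pics/ and viewed, at most 10 in all, crops included, and the job is handed in when it is done.

Besides the shell and the picture viewer there is one more tool, called after "Request:" in YAML: its name, and indented under it one key for each argument. apply_moves: Moves the arm, as the interface text tells. Its arguments: {"type":"object","properties":{"moves":{"type":"array"}},"required":["moves"]}

```bash
ls; mkdir -p pics; cat > h.py <<'E'
from bench import ctrl
import numpy as np, cv2
def pose():
    from scipy.spatial.transform import Rotation as R
    o=ctrl.get_obs(); q=o['eef_rot']; T=np.eye(4)
    T[:3,:3]=R.from_quat([q[1],q[2],q[3],q[0]]).as_matrix(); T[:3,3]=o['eef_pos']; return T
def c2w(name):
    p=ctrl.camera_params(name)
    return p, (pose()@np.array(p['mount']) if name=='wrist' else np.array(p['cam_to_world']))
def px2w(name,uv,depth=None,z=None):
    p,T=c2w(name); uv=np.atleast_2d(np.array(uv,float))
    n=cv2.undistortPoints(uv[:,None],np.array(p['K']),np.array(p['dist']))[:,0]
    r=np.c_[n,np.ones(len(n))]
    if z is not None:
        d=r@T[:3,:3].T; s=(z-T[2,3])/d[:,2]; return T[:3,3]+d*s[:,None]
    return (r*np.array(depth).reshape(-1,1))@T[:3,:3].T+T[:3,3]
def w2px(name,X):
    p,T=c2w(name); Ti=np.linalg.inv(T); X=np.atleast_2d(X)@Ti[:3,:3].T+Ti[:3,3]
    return cv2.projectPoints(X,np.zeros(3),np.zeros(3),np.array(p['K']),np.array(p['dist']))[0][:,0]
E
python3 - <<'E'
from h import *
ims=[]
for c in ['scene','side']:
    im,d=ctrl.camera(c); ims.append(im[:,:,::-1])
    for t in ['pot','wingnut','spigot_top','tin','ring','spoon','tube']:
        for r in ctrl.outline_of(c,t)[:3]:
            m=r['region']&(d>0); v,u=np.nonzero(m)
            if len(u)==0: continue
            P=px2w(c,np.c_[u,v],d[v,u])
            print(c,t,round(r['score'],2),np.round(r['position']),np.round(np.median(P,0),3),np.round(np.percentile(P,98,0),3),np.round(np.percentile(P,2,0),3))
cv2.imwrite('pics/a.png',cv2.resize(np.hstack(ims),(800,300)))
cv2.imwrite('pics/s.png',ims[0]);cv2.imwrite('pics/s2.png',ims[1])
o=ctrl.get_obs();print(o)
E
```

```text
pics
scene pot 0.7 [164. 214.] [ 0.448 -0.092  0.075] [ 0.482 -0.02   0.106] [ 0.38  -0.138  0.002]
scene pot 0.69 [373. 173.] [0.701 0.284 0.072] [0.743 0.361 0.107] [0.645 0.252 0.002]
scene pot 0.55 [281. 201.] [0.585 0.077 0.075] [0.626 0.148 0.109] [0.523 0.045 0.004]
scene wingnut 0.68 [280. 180.] [0.575 0.097 0.098] [0.585 0.129 0.109] [0.538 0.071 0.077]
scene wingnut 0.62 [163. 198.] [ 0.435 -0.084  0.097] [ 0.458 -0.067  0.106] [ 0.406 -0.093  0.083]
scene spigot_top 0.92 [280. 200.] [0.585 0.077 0.075] [0.626 0.152 0.108] [0.522 0.044 0.003]
scene spigot_top 0.86 [167. 219.] [ 0.448 -0.092  0.075] [ 0.482 -0.009  0.106] [ 0.379 -0.138 -0.   ]
scene spigot_top 0.72 [375. 173.] [0.7   0.284 0.072] [0.743 0.365 0.108] [0.645 0.252 0.001]
scene tin 0.64 [380. 232.] [0.781 0.103 0.069] [0.81  0.153 0.092] [0.746 0.092 0.003]
scene ring 0.79 [210. 183.] [0.406 0.08  0.008] [0.444 0.122 0.01 ] [ 0.365  0.043 -0.001]
scene ring 0.25 [377. 230.] [0.781 0.103 0.069] [0.81  0.151 0.092] [0.747 0.092 0.003]
scene spoon 0.85 [236. 257.] [ 0.591 -0.056  0.012] [0.608 0.005 0.02 ] [ 0.55
[... 1309 characters left out ...]
'q': array([-1.46829150e+00,  1.80753755e-01,  1.60699455e+00, -3.21391623e-05,
        1.35381950e+00, -2.06309218e-01]), 'dq': array([-1.36381377e-03,  1.97655816e-03, -7.16109605e-05, -3.03556734e-04,
       -3.34234681e-04, -1.65665302e-04]), 'joint_efforts': array([ 5.80235064e-04, -4.44794977e+01, -3.51665139e+01,  5.64144136e-05,
        7.97631237e-04,  8.10626318e-06]), 'eef_pos': array([ 0.17476151, -0.54781219,  0.20221712]), 'eef_rot': array([ 1.15892727e-05,  9.88102369e-01,  1.53797620e-01, -1.63160466e-05]), 'wrist_force': array([ 0.14429606, -0.67414501,  0.24255228]), 'torque': array([ 0.00648725, -0.03299407,  0.02613912]), 'grasp_force': 0.0, 'opening': 0.9985377723457749}
```

View pics/s.png

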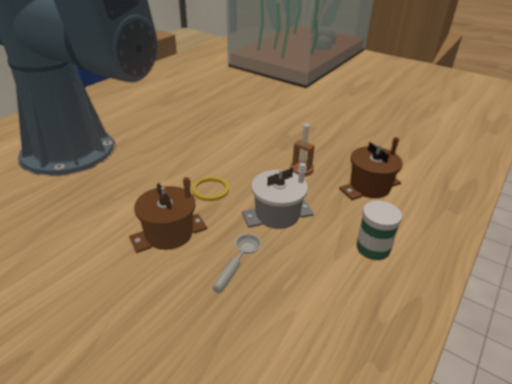

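Three pots: brown (165,214), grey with white lid (280,200), brown (373,173). Only the middle one matches "grey, white lid". I'll confirm that in a crop and measure its axis and yaw.

```bash
python3 - <<'E'
from h import *
from scipy.optimize import least_squares
crops=[]
for c,(u0,v0) in {'scene':(280,195),'side':(237,218)}.items():
    im,d=ctrl.camera(c)
    crops.append(cv2.resize(im[v0-50:v0+50,u0-66:u0+67,::-1],(400,300),interpolation=cv2.INTER_CUBIC))
    vv,uu=np.mgrid[v0-70:v0+70,u0-70:u0+70]; uu=uu.ravel();vv=vv.ravel()
    k=d[vv,uu]>0; uu=uu[k];vv=vv[k]; P=px2w(c,np.c_[uu,vv],d[vv,uu]); C=im[vv,uu].astype(int)
    near=np.hypot(P[:,0]-.575,P[:,1]-.1)<.09
    lid=near&(abs(P[:,2]-.078)<.004)
    L=P[lid]; hull=cv2.convexHull(L[:,:2].astype(np.float32))[:,0]
    f=least_squares(lambda x:np.hypot(hull[:,0]-x[0],hull[:,1]-x[1])-.057,[.575,.1],loss='soft_l1',f_scale=.002)
    a=f.x; print(c,'axis',a.round(4),'lidz',np.median(L[:,2]).round(4))
    Q=P[near&(P[:,2]>.088)]; CQ=C[near&(P[:,2]>.088)]
    r=np.hypot(*(Q[:,:2]-a).T)
    dark=CQ.max(1)<90
    W=Q[dark&(r<.036)]; 
    w=W[:,:2]-a; ang=np.arctan2(w[:,1],w[:,0])
    print(' wing az',np.degrees(.5*np.angle(np.sum(np.exp(2j*ang)*np.hypot(*w.T)))).round(1),'top',np.percentile(W[:,2],97).round(4),len(W), W.mean(0).round(4))
    S=Q[(~dark)&(CQ.min(1)>110)&(r>.03)]
    if len(S): print(' spigot',S.mean(0).round(4),S[:,2].max().round(4),len(S),'az',np.degrees(np.arctan2(*(S.mean(0)[:2]-a)[::-1])).round(1),'r',np.hypot(*(S.mean(0)[:2]-a)).round(4))
    F=P[near&(abs(P[:,2]-.008)<.004)&(np.hypot(*(P[:,:2]-a).T)>.057)&(np.hypot(*(P[:,:2]-a).T)<.08)]
    w=F[:,:2]-a; print(' feet az',np.degrees(.5*np.angle(np.sum(np.exp(2j*np.arctan2(w[:,1],w[:,0]))))).round(1),len(F))
cv2.imwrite('pics/b.png',np.hstack(crops))
E
```

```text
scene axis [0.5728 0.1005] lidz 0.0769
 wing az 71.2 top 0.1084 218 [0.5749 0.0983 0.0995]
 spigot [0.6003 0.1323 0.111 ] 0.12 62 az 49.3 r 0.042
 feet az 49.9 242
side axis [0.5712 0.1029] lidz 0.0785
 wing az 70.6 top 0.1107 252 [0.5703 0.1071 0.1014]
 spigot [0.5991 0.1415 0.1071] 0.1216 126 az 54.1 r 0.0477
 feet az 49.2 264
```

View pics/b.png

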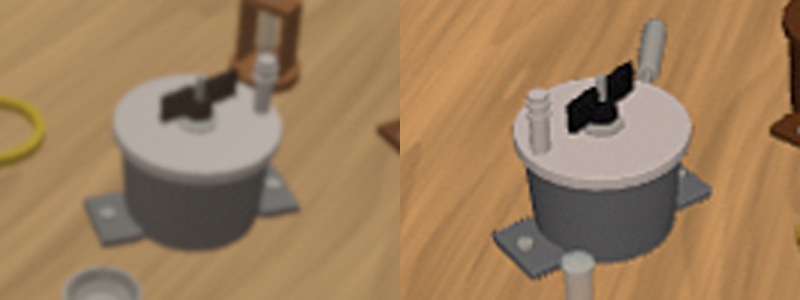

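The crops confirm it: grey pot, white lid, black nut, with the spigot at azimuth about 50° and the wings on the 71°/251° line. That puts the joint at about -5.08 rad, so roughly 291° to go.

Plan: close the fingers and orbit them behind wing_b, then behind wing_a. First I'll move to a hover.

Request:
apply_moves:
  moves:
    - {"jaw": 0,"offset": [39,-31,0],"rot": [0,0,0]}
    - {"jaw": 0,"offset": [39,-31,0],"rot": [0,0,0]}
    - {"jaw": 0,"offset": [39,-31,0],"rot": [0,0,0]}
    - {"jaw": 0,"offset": [39,-31,0],"rot": [0,0,0]}
    - {"jaw": 0,"offset": [39,-31,0],"rot": [0,0,0]}

```text
time_s: 1.52
eef_pos: [0.3142, -0.3396, 0.2024]
eef_rot: [0.0, 0.988, 0.154, 0.0]
wrist_force: [0.7, -0.0, -0.1]
opening: -0.001
grasp_force: 0.0
```

Request:
apply_moves:
  moves:
    - {"jaw": 0,"offset": [39,-31,0],"rot": [0,0,0]}
    - {"jaw": 0,"offset": [39,-31,0],"rot": [0,0,0]}
    - {"jaw": 0,"offset": [39,-31,0],"rot": [0,0,0]}
    - {"jaw": 0,"offset": [39,-31,0],"rot": [0,0,0]}
    - {"jaw": 0,"offset": [39,-31,0],"rot": [0,0,0]}

```text
time_s: 2.15
eef_pos: [0.453, -0.1325, 0.2025]
eef_rot: [0.0, 0.988, 0.154, 0.0]
wrist_force: [-0.0, 0.1, 0.2]
opening: 0.004
grasp_force: 0.0
```

Request:
apply_moves:
  moves:
    - {"jaw": 0,"offset": [39,-31,0],"rot": [0,0,0]}
    - {"jaw": 0,"offset": [39,-31,0],"rot": [0,0,0]}
    - {"jaw": 0,"offset": [39,-31,0],"rot": [0,0,0]}
    - {"jaw": 0,"offset": [39,-31,0],"rot": [0,0,0]}
    - {"jaw": 0,"offset": [0,0,0],"rot": [0,0,0]}

```text
time_s: 2.78
eef_pos: [0.5641, 0.0344, 0.202]
eef_rot: [-0.0, 0.988, 0.156, 0.0]
wrist_force: [-1.1, -0.3, -0.1]
opening: -0.005
grasp_force: 0.0
```

Request:
apply_moves:
  moves:
    - {"jaw": 0,"offset": [0,0,0],"rot": [0,0,-10]}
    - {"jaw": 0,"offset": [0,0,0],"rot": [0,0,-10]}
    - {"jaw": 0,"offset": [0,0,0],"rot": [0,0,-10]}
    - {"jaw": 0,"offset": [0,0,0],"rot": [0,0,-10]}
    - {"jaw": 0,"offset": [0,0,0],"rot": [0,0,-10]}

```text
time_s: 3.4
eef_pos: [0.5626, 0.0306, 0.2022]
eef_rot: [0.0, 0.829, 0.559, -0.0]
wrist_force: [0.2, 0.4, 0.9]
opening: 0.004
grasp_force: 0.0
```

Request:
apply_moves:
  moves:
    - {"jaw": 0,"offset": [0,0,0],"rot": [0,0,-10]}
    - {"jaw": 0,"offset": [0,0,0],"rot": [0,0,-10]}
    - {"jaw": 0,"offset": [0,0,0],"rot": [0,0,-10]}
    - {"jaw": 0,"offset": [0,0,0],"rot": [0,0,-10]}
    - {"jaw": 0,"offset": [0,0,0],"rot": [0,0,-10]}

```text
time_s: 4.03
eef_pos: [0.5626, 0.0306, 0.2022]
eef_rot: [-0.0, 0.515, 0.857, -0.0]
wrist_force: [0.6, -0.7, 0.0]
opening: 0.001
grasp_force: 0.0
```

Request:
apply_moves:
  moves:
    - {"jaw": 0,"offset": [0,0,0],"rot": [0,0,-10]}
    - {"jaw": 0,"offset": [0,0,0],"rot": [0,0,-10]}
    - {"jaw": 0,"offset": [0,0,0],"rot": [0,0,-10]}
    - {"jaw": 0,"offset": [0,0,0],"rot": [0,0,-10]}
    - {"jaw": 0,"offset": [0,0,0],"rot": [0,0,-10]}

```text
time_s: 4.65
eef_pos: [0.5626, 0.0305, 0.2022]
eef_rot: [-0.0, 0.105, 0.994, -0.0]
wrist_force: [-0.0, 0.5, 1.0]
opening: -0.0
grasp_force: 0.0
```

Request:
apply_moves:
  moves:
    - {"jaw": 0,"offset": [0,0,0],"rot": [0,0,-10]}
    - {"jaw": 0,"offset": [0,0,0],"rot": [0,0,-10]}
    - {"jaw": 0,"offset": [0,0,0],"rot": [0,0,-10]}
    - {"jaw": 0,"offset": [0,0,0],"rot": [0,0,-10]}
    - {"jaw": 0,"offset": [0,0,0],"rot": [0,0,-10]}

```text
time_s: 5.28
eef_pos: [0.5626, 0.0306, 0.2022]
eef_rot: [-0.0, -0.325, 0.946, -0.0]
wrist_force: [-0.3, 0.0, 1.0]
opening: -0.004
grasp_force: 0.0
```

Request:
apply_moves:
  moves:
    - {"jaw": 0,"offset": [0,0,0],"rot": [0,0,-10]}
    - {"jaw": 0,"offset": [0,0,0],"rot": [0,0,-10]}
    - {"jaw": 0,"offset": [0,0,0],"rot": [0,0,-10]}
    - {"jaw": 0,"offset": [0,0,0],"rot": [0,0,-10]}
    - {"jaw": 0,"offset": [0,0,0],"rot": [0,0,-8]}

```text
time_s: 5.9
eef_pos: [0.5649, 0.052, 0.2016]
eef_rot: [-0.011, -0.665, 0.746, -0.011]
wrist_force: [1.0, 0.4, 0.1]
opening: 0.002
grasp_force: 0.0
```

```bash
cat > look.py <<'E'
from h import *
import sys
T=pose(); o=ctrl.get_obs()
print('tcp',T[:3,3].round(4),'xaz',np.degrees(np.arctan2(T[1,0],T[0,0])).round(1),'q6',np.degrees(o['q'][5]).round(1),o['time_s'])
im,d=ctrl.camera('wrist')
P0=[]
H,Wd=d.shape; vv,uu=np.mgrid[0:H,0:Wd]; k=(d>0).ravel(); uu=uu.ravel()[k];vv=vv.ravel()[k]
P=px2w('wrist',np.c_[uu,vv],d[vv,uu]); C=im[vv,uu].astype(int)
near=np.hypot(P[:,0]-.572,P[:,1]-.1015)<.075
for lo,hi in[(.074,.082),(.100,.1125),(.1125,.1165),(.117,.125)]:
    m=near&(P[:,2]>lo)&(P[:,2]<hi)
    if m.sum()>3: print(lo,m.sum(),P[m].mean(0).round(4), np.ptp(P[m],axis=0).round(3))
L=P[near&(abs(P[:,2]-.078)<.004)]
if len(L)>50:
    h=cv2.convexHull(L[:,:2].astype(np.float32))[:,0]; print('lid minEnc',cv2.minEnclosingCircle(h))
m=near&(P[:,2]>.1)&(P[:,2]<.1125)&(C.max(1)<90)&(np.hypot(P[:,0]-.572,P[:,1]-.1015)<.037)
if m.sum()>20:
    W=P[m]; (cx,cy),(w,hh),a=cv2.minAreaRect((W[:,:2]*1000).astype(np.float32)); print('wing rect',cx,cy,w,hh,a)
    x=cv2.fitLine(W[:,:2].astype(np.float32),cv2.DIST_HUBER,0,.01,.01).ravel(); print('az',np.degrees(np.arctan2(x[1],x[0])).round(1),'ztop',np.percentile(W[:,2],90).round(4))
cv2.imwrite('pics/%s.png'%sys.argv[1],im[:,:,::-1])
E
python3 look.py w1
```

```text
tcp [0.5649 0.052  0.2016] xaz -96.6 q6 -178.7 5.9
0.074 5380 [0.5696 0.0921 0.0781] [0.113 0.103 0.008]
0.1 216 [0.5642 0.0871 0.1079] [0.014 0.028 0.012]
lid minEnc ((0.5707207918167114, 0.10537250339984894), 0.0569535493850708)
wing rect 564.6890869140625 89.57215881347656 29.60462188720703 8.079436302185059 69.74526977539062
az 69.2 ztop 0.1102
```

View pics/w1.png

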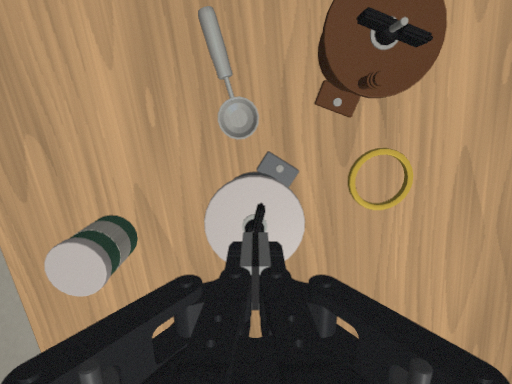

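The grey pot's white lid is at (255,222), with the wing pointing at it at (262,210) and partly hidden by the closed fingers. Joint 6 has reached its limit, so I'll rotate back and look again.

Request:
apply_moves:
  moves:
    - {"jaw": 0,"offset": [0,0,0],"rot": [0,0,10]}
    - {"jaw": 0,"offset": [0,0,0],"rot": [0,0,2]}
    - {"jaw": 0,"offset": [0,0,0],"rot": [0,0,0]}
    - {"jaw": 0,"offset": [0,0,0],"rot": [0,0,0]}
    - {"jaw": 0,"offset": [0,0,0],"rot": [0,0,0]}

```text
time_s: 6.58
eef_pos: [0.5651, 0.0542, 0.2014]
eef_rot: [-0.009, -0.585, 0.811, -0.011]
wrist_force: [0.5, 0.1, 0.3]
opening: 0.001
grasp_force: 0.0
```

```bash
python3 look.py w2; python3 -c "
from h import *
print(np.degrees(ctrl.get_obs()['q']).round(1), pose().round(3))"
```

```text
tcp [0.5651 0.0542 0.2014] xaz -108.4 q6 -166.7 6.575
0.074 5605 [0.5654 0.0903 0.0782] [0.113 0.111 0.007]
0.1 219 [0.5645 0.084  0.1082] [0.016 0.03  0.011]
lid minEnc ((0.5710356831550598, 0.10125996172428131), 0.05687432736158371)
wing rect 565.15087890625 86.11956024169922 31.827919006347656 7.808606147766113 69.15922546386719
az 69.5 ztop 0.1104
[  -5.5    9.7   92.9   -1.7   77.3 -166.7] [[-0.316 -0.949 -0.002  0.565]
 [-0.948  0.316 -0.029  0.054]
 [ 0.028 -0.007 -1.     0.201]
 [ 0.     0.     0.     1.   ]]
```

Request:
apply_moves:
  moves:
    - {"jaw": 0,"offset": [0,0,0],"rot": [-0.4,-1.6,0]}
    - {"jaw": 0,"offset": [-12,-7,0],"rot": [0,0,0]}
    - {"jaw": 0,"offset": [-11.5,-7.2,30],"rot": [0,0,0]}
    - {"jaw": 0,"offset": [0,0,30],"rot": [0,0,0]}
    - {"jaw": 0,"offset": [0,0,0],"rot": [0,0,0]}

```text
time_s: 7.25
eef_pos: [0.5844, 0.0728, 0.1387]
eef_rot: [-0.002, -0.585, 0.811, 0.002]
wrist_force: [-0.1, 1.1, -0.4]
opening: 0.001
grasp_force: 0.0
```

```bash
cat > st.py <<'E'
from h import *
o=ctrl.get_obs();T=pose(); a=np.array([.571,.1012]); v=T[:2,3]-a; x=T[:2,0]; f=-1 if x@v<0 else 1
X=f*x; Y=np.array([-X[1],X[0]])
print('tcp',T[:3,3].round(4),'a',np.degrees(np.arctan2(X[1],X[0])).round(1)%360,'radial',(v@X*1e3).round(1),'tang',(v@Y*1e3).round(1),'z',T[:3,2].round(3),'q',np.degrees(o['q']).round(0),'F',o['wrist_force'].round(1),'t',o['time_s'])
E
python3 st.py
```

```text
tcp [0.5844 0.0728 0.1387] a 251.6 radial 22.7 tang 21.7 z [-0.005  0.001 -1.   ] q [  -4.   16.   93.    0.   71. -166.] F [-0.1  1.1 -0.4] t 7.25
```

Radial 22.7 is as planned. I'll back off 2 mm more, then go down.

Request:
apply_moves:
  moves:
    - {"jaw": 0,"offset": [0,-2.5,0],"rot": [0,0,0]}
    - {"jaw": 0,"offset": [0,0,15],"rot": [0,0,0]}
    - {"jaw": 0,"offset": [0,0,15],"rot": [0,0,0]}
    - {"jaw": 0,"offset": [0,0,11],"rot": [0,0,0]}
    - {"jaw": 0,"offset": [0,0,0],"rot": [0,0,0]}

```text
time_s: 7.88
eef_pos: [0.5873, 0.0714, 0.0988]
eef_rot: [-0.001, -0.584, 0.811, 0.001]
wrist_force: [-0.1, 0.5, 0.2]
opening: 0.001
grasp_force: 0.0
```

```bash
python3 st.py; python3 - <<'E'
from h import *
im,d=ctrl.camera('side')
cv2.imwrite('pics/c.png',cv2.resize(im[130:290,140:340,::-1],(750,600)))
E
```

```text
tcp [0.5873 0.0714 0.0988] a 251.5 radial 23.1 tang 24.8 z [-0.003  0.    -1.   ] q [  -5.   19.   94.    0.   67. -166.] F [-0.1  0.5  0.2] t 7.875
```

View pics/c.png

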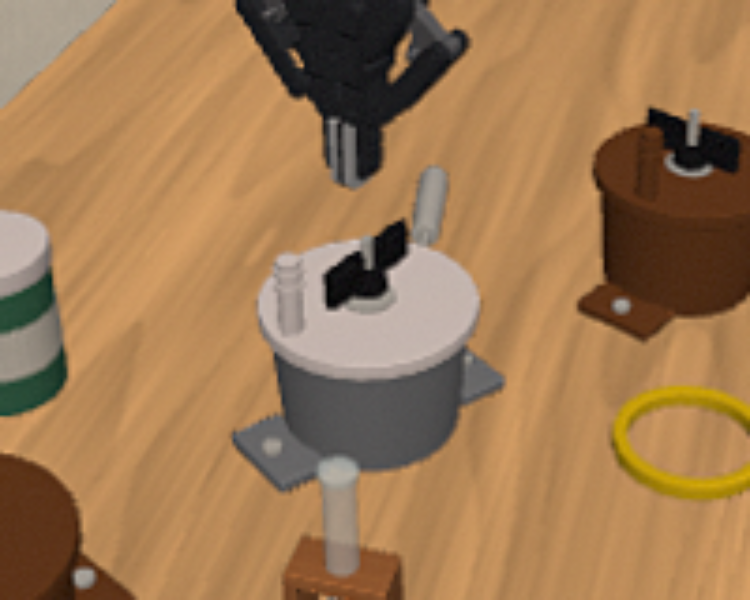

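```bash
python3 - <<'E'
from h import *
print(w2px('side',[[.587,.071,.0988],[.571,.1012,.112],[.587,.071,.13]]), w2px('scene',[[.587,.071,.0988],[.571,.1012,.112]]))
im,d=ctrl.camera('scene')
cv2.imwrite('pics/d.png',cv2.resize(im[100:260,180:380,::-1],(750,600)))
E
```

```text
[[234.92106842 190.74244824]
 [238.05934309 194.29654207]
 [234.46642232 177.01245124]] [[277.83453324 185.95467377]
 [279.50154722 170.42191091]]
```

View pics/d.png

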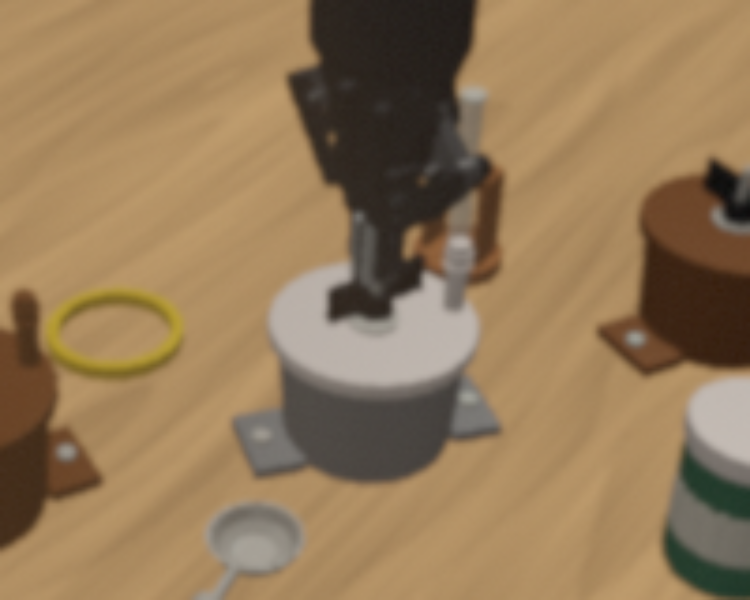

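```bash
python3 - <<'E'
from h import *
for c,box in {'side':(165,195,220,250),'scene':(140,182,270,292)}.items():
    im,d=ctrl.camera(c); v0,v1,u0,u1=box
    for v in range(v0,v1,3):
        u=np.arange(u0,u1,3); P=px2w(c,np.c_[u,np.full(len(u),v)],d[v,u])
        print(c,v,' '.join('%d,%d,%d'%tuple(p*1000) for p in P))
E
```

```text
side 165 713,-189,0 705,-191,0 601,74,155 593,81,160 586,83,162 582,80,161 576,78,161 573,69,157 649,-201,3 643,-207,0
side 168 707,-172,1 699,-173,2 601,75,149 594,80,153 587,83,156 582,80,155 577,76,153 573,71,152 646,-191,0 638,-191,0
side 171 702,-158,1 694,-157,2 602,74,143 594,80,147 587,82,149 581,81,149 577,78,149 574,68,143 642,-175,0 634,-175,1
side 174 697,-144,0 690,-147,0 681,-145,2 593,82,141 587,83,143 582,79,142 577,77,141 644,-156,1 638,-162,-1 629,-158,2
side 177 692,-129,0 685,-132,0 677,-133,0 595,79,133 587,83,136 583,77,134 647,-139,1 640,-143,0 632,-143,1 626,-149,0
side 180 688,-116,0 680,-117,0 672,-118,0 665,-121,0 657,-121,1 650,-123,1 644,-129,0 636,-130,0 628,-128,1 621,-132,1
side 183 681,-98,2 675,-102,1 667,-103,1 660,-106,1 653,-107,1 646,-109,1 638,-111,1 632,-114,0 625,-117,0 617,-118,0
side 186 677,-85,2 671,-89,0 663,-89,2 656,-91,1 650,-96,0 642,-97,0 634,-97,2 628,-101,0 620,-101,1 613,-104,0
side 189 673,-74,1 667,-78,0 659,-77,1 652,-79,1 645,-81,0 637,-82,1 631,-86,0 624,-87,0 616,-87,1 561,74,109
side 192 668,-60,1 662,-64,0 655,-65,0 648,-6
[... 735 characters left out ...]
9,184 622,48,187
scene 161 444,270,-1 575,66,153 586,59,161 592,60,163 597,61,164 609,51,174 615,51,176 487,301,-1
scene 164 452,258,-1 574,69,145 585,61,153 592,61,156 598,60,159 601,67,156 604,72,154 503,273,10
scene 167 459,246,0 575,68,139 586,60,148 592,61,149 598,61,152 602,65,151 495,274,-2 512,257,13
scene 170 467,234,0 532,141,75 587,59,142 592,61,143 599,59,146 601,68,143 580,117,107 584,123,106
scene 173 534,125,77 538,130,76 587,59,135 592,62,136 599,60,139 598,74,131 582,115,102 584,124,98
scene 176 564,77,109 567,83,106 571,88,106 593,61,129 574,106,96 579,110,97 582,117,94 585,123,91
scene 179 565,75,103 568,82,101 570,89,97 574,95,95 578,99,95 579,110,89 575,130,76 579,135,75
```

In both views and in the depth data, the fingertips end at z≈0.128, about 29 mm above the reported TCP. The x and y agree. I'll go down 15 mm and recheck.

Request:
apply_moves:
  moves:
    - {"jaw": 0,"offset": [0,0,5],"rot": [0,0,0]}
    - {"jaw": 0,"offset": [0,0,5],"rot": [0,0,0]}
    - {"jaw": 0,"offset": [0,0,5],"rot": [0,0,0]}
    - {"jaw": 0,"offset": [0,0,0],"rot": [0,0,0]}
    - {"jaw": 0,"offset": [0,0,0],"rot": [0,0,0]}

```text
time_s: 8.7
eef_pos: [0.5884, 0.0714, 0.0854]
eef_rot: [0.0, -0.585, 0.811, 0.0]
wrist_force: [0.8, -0.2, 0.8]
opening: -0.002
grasp_force: 0.0
```

```bash
cat > tip.py <<'E'
from h import *
T=pose(); t=T[:3,3]
for c in ['side','scene']:
    im,d=ctrl.camera(c); vv,uu=np.nonzero(d>0); P=px2w(c,np.c_[uu,vv],d[vv,uu])
    m=(np.hypot(P[:,0]-t[0],P[:,1]-t[1])<.02)&(P[:,2]>.112); Q=P[m]; 
    if len(Q): i=np.argsort(Q[:,2])[:6]; print(c,(Q[i]*1e3).round(0).tolist())
    m=(np.hypot(P[:,0]-t[0],P[:,1]-t[1])<.012)&(P[:,2]>.085); print('  min',P[m,2].min().round(4) if m.any() else None)
E
python3 st.py; python3 tip.py
```

```text
tcp [0.5884 0.0714 0.0854] a 251.5 radial 22.7 tang 26.0 z [ 0.  0. -1.] q [  -5.   20.   95.    0.   65. -166.] F [ 0.8 -0.2  0.8] t 8.7
side [[583.0, 75.0, 115.0], [582.0, 71.0, 115.0], [585.0, 80.0, 116.0], [581.0, 68.0, 116.0], [584.0, 77.0, 116.0], [592.0, 80.0, 117.0]]
  min 0.1151
scene [[594.0, 66.0, 114.0], [596.0, 70.0, 114.0], [597.0, 75.0, 115.0], [593.0, 64.0, 115.0], [592.0, 62.0, 115.0], [592.0, 65.0, 116.0]]
  min 0.1143
```

The offset holds at 29 mm. Going down another 16 mm puts the true tip at about 0.098–0.099.

Request:
apply_moves:
  moves:
    - {"jaw": 0,"offset": [0,0,6],"rot": [0,0,0]}
    - {"jaw": 0,"offset": [0,0,5],"rot": [0,0,0]}
    - {"jaw": 0,"offset": [0,0,5],"rot": [0,0,0]}
    - {"jaw": 0,"offset": [0,0,0],"rot": [0,0,0]}
    - {"jaw": 0,"offset": [0,0,0],"rot": [0,0,0]}

```text
time_s: 9.43
eef_pos: [0.5885, 0.0714, 0.0694]
eef_rot: [0.0, -0.585, 0.811, -0.0]
wrist_force: [0.1, -0.3, -0.3]
opening: 0.001
grasp_force: 0.0
```

```bash
python3 st.py; sed -i 's/>.112/>.092/' tip.py; python3 tip.py
```

```text
tcp [0.5885 0.0714 0.0694] a 251.5 radial 22.7 tang 26.0 z [ 0.  0. -1.] q [  -5.   21.   95.    0.   64. -166.] F [ 0.1 -0.3 -0.3] t 9.425
side [[583.0, 76.0, 99.0], [582.0, 72.0, 99.0], [585.0, 82.0, 100.0], [584.0, 78.0, 101.0], [590.0, 80.0, 101.0], [596.0, 79.0, 102.0]]
  min 0.0994
scene [[593.0, 65.0, 98.0], [597.0, 74.0, 99.0], [596.0, 69.0, 99.0], [593.0, 62.0, 100.0], [593.0, 65.0, 100.0], [584.0, 61.0, 101.0]]
  min 0.0978
```

Request:
apply_moves:
  moves:
    - {"jaw": 0,"offset": [0,3.5,0],"rot": [0,0,0]}
    - {"jaw": 0,"offset": [0,3.5,0],"rot": [0,0,0]}
    - {"jaw": 0,"offset": [2.95,4.3,0],"rot": [0,0,10]}
    - {"jaw": 0,"offset": [2.95,4.3,0],"rot": [0,0,10]}
    - {"jaw": 0,"offset": [2.95,4.3,0],"rot": [0,0,10]}

```text
time_s: 10.15
eef_pos: [0.5665, 0.0719, 0.0697]
eef_rot: [0.001, -0.352, 0.936, -0.0]
wrist_force: [1.9, -1.9, -0.5]
opening: -0.0
grasp_force: 0.5
```

```bash
cat > az.py <<'E'
from h import *
a=np.array([.571,.1012])
for c in ['side','scene']:
    im,d=ctrl.camera(c); vv,uu=np.nonzero(d>0); P=px2w(c,np.c_[uu,vv],d[vv,uu]); C=im[vv,uu].max(1)
    w=P[:,:2]-a; r=np.hypot(*w.T); m=(r<.036)&(r>.012)&(P[:,2]>.084)&(P[:,2]<(.098 if len(__import__('sys').argv)<2 else .112))&(C<90)
    h=np.degrees(np.arctan2(w[m,1],w[m,0]))%360
    print(c,m.sum(),'az hist',{int(b*20):int(n) for b,n in enumerate(np.histogram(h,18,(0,360))[0]) if n>5},'az mod180',np.degrees(.5*np.angle(np.exp(2j*np.radians(h)).sum())).round(1)%180)
E
python3 st.py; python3 az.py
```

```text
tcp [0.5665 0.0719 0.0697] a 221.2 radial 22.7 tang 19.1 z [ 0.001 -0.    -1.   ] q [  -5.   19.   99.   -0.   63. -136.] F [ 1.9 -1.9 -0.5] t 10.15
side 64 az hist {40: 29, 60: 9, 200: 18} az mod180 50.4
scene 30 az hist {20: 26} az mod180 29.5
```

The wing is moving, with about 2.7 N of contact force. I'll continue the orbit.

Request:
apply_moves:
  moves:
    - {"jaw": 0,"offset": [2.95,4.3,0],"rot": [0,0,10]}
    - {"jaw": 0,"offset": [2.95,4.3,0],"rot": [0,0,10]}
    - {"jaw": 0,"offset": [2.95,4.3,0],"rot": [0,0,10]}
    - {"jaw": 0,"offset": [2.95,4.3,0],"rot": [0,0,10]}
    - {"jaw": 0,"offset": [2.95,4.3,0],"rot": [0,0,10]}

```text
time_s: 10.88
eef_pos: [0.5453, 0.086, 0.0694]
eef_rot: [0.0, 0.075, 0.997, -0.0]
wrist_force: [-0.1, -0.8, -0.1]
opening: 0.001
grasp_force: 0.5
```

```bash
python3 st.py; python3 az.py
```

```text
tcp [0.5453 0.086  0.0694] a 171.5 radial 23.2 tang 18.8 z [ 0. -0. -1.] q [ -3.  17. 101.  -0.  62. -85.] F [-0.1 -0.8 -0.1] t 10.875
side 77 az hist {0: 36, 140: 6, 160: 31} az mod180 179.1
scene 45 az hist {180: 13, 340: 29} az mod180 174.7
```

Request:
apply_moves:
  moves:
    - {"jaw": 0,"offset": [2.95,4.3,0],"rot": [0,0,10]}
    - {"jaw": 0,"offset": [2.95,4.3,0],"rot": [0,0,10]}
    - {"jaw": 0,"offset": [2.95,4.3,0],"rot": [0,0,10]}
    - {"jaw": 0,"offset": [2.95,4.3,0],"rot": [0,0,10]}
    - {"jaw": 0,"offset": [2.95,4.3,0],"rot": [0,0,10]}

```text
time_s: 11.6
eef_pos: [0.5422, 0.1114, 0.0691]
eef_rot: [-0.001, 0.488, 0.873, -0.0]
wrist_force: [-1.2, -0.2, -0.2]
opening: 0.003
grasp_force: 0.6
```

Request:
apply_moves:
  moves:
    - {"jaw": 0,"offset": [2.95,4.3,0],"rot": [0,0,10]}
    - {"jaw": 0,"offset": [0,0,0],"rot": [0,0,0]}
    - {"jaw": 0,"offset": [0,-6,0],"rot": [0,0,0]}
    - {"jaw": 0,"offset": [0,0,-25],"rot": [0,0,0]}
    - {"jaw": 0,"offset": [0,0,-15],"rot": [0,0,0]}

```text
time_s: 12.22
eef_pos: [0.5397, 0.1135, 0.1106]
eef_rot: [0.001, 0.561, 0.828, 0.0]
wrist_force: [-0.0, 0.6, -0.7]
opening: 0.004
grasp_force: 0.0
```

```bash
python3 st.py; python3 az.py all; python3 look.py w3
```

```text
tcp [0.5397 0.1135 0.1106] a 111.7 radial 23.0 tang 24.5 z [ 0.002  0.    -1.   ] q [ -0.  13. 100.   0.  67. -22.] F [-0.   0.6 -0.7] t 12.225
side 103 az hist {80: 8, 100: 57, 120: 7, 300: 28} az mod180 117.3
scene 54 az hist {100: 6, 280: 15, 300: 33} az mod180 122.1
tcp [0.5409 0.1137 0.1116] xaz 111.6 q6 -22.1 12.325
0.074 9642 [0.5658 0.1177 0.0771] [0.114 0.1   0.008]
0.1 867 [0.5704 0.1151 0.106 ] [0.051 0.063 0.012]
0.1125 209 [0.589  0.131  0.1139] [0.039 0.047 0.004]
0.117 266 [0.5979 0.1387 0.1189] [0.012 0.012 0.003]
lid minEnc ((0.5694689750671387, 0.10269174724817276), 0.05714883655309677)
wing rect 567.330810546875 105.7962646484375 8.065706253051758 55.806976318359375 30.001075744628906
az -59.4 ztop 0.1074
```

The wing line is now at about 120°, so wing_a is at 300° with about 160° left. I'll lift across and get behind wing_a.

Request:
apply_moves:
  moves:
    - {"jaw": 0,"offset": [-15,16.5,0],"rot": [0,0,0]}
    - {"jaw": 0,"offset": [-15,16.5,0],"rot": [0,0,0]}
    - {"jaw": 0,"offset": [-15.5,16.5,0],"rot": [0,0,0]}
    - {"jaw": 0,"offset": [0,0,0],"rot": [0,0,0]}
    - {"jaw": 0,"offset": [0,0,0],"rot": [0,0,0]}

```text
time_s: 13.0
eef_pos: [0.6008, 0.0899, 0.1084]
eef_rot: [-0.001, 0.562, 0.827, -0.0]
wrist_force: [-0.1, 0.5, -1.5]
opening: 0.003
grasp_force: 0.0
```

```bash
python3 st.py;python3 look.py w4
```

```text
tcp [0.6008 0.0899 0.1084] a 291.6 radial 21.4 tang 23.6 z [-0.002  0.    -1.   ] q [ -3.  20.  92.   0.  69. -24.] F [-0.1  0.5 -1.5] t 13.0
tcp [0.6008 0.0899 0.1084] xaz 111.6 q6 -24.2 13.0
0.074 15075 [0.5667 0.1068 0.0786] [0.113 0.113 0.007]
0.1 1147 [0.5707 0.1062 0.1069] [0.049 0.071 0.012]
0.1125 240 [0.5886 0.1275 0.1151] [0.039 0.046 0.004]
0.117 339 [0.5987 0.1387 0.1204] [0.013 0.012 0.005]
lid minEnc ((0.5704196691513062, 0.10251595079898834), 0.056937213987112045)
wing rect 570.3067016601562 102.58954620361328 8.218768119812012 63.025856018066406 30.01279067993164
az -60.5 ztop 0.1088
```

View pics/w4.png

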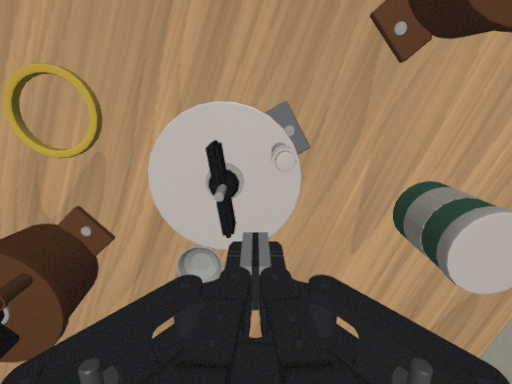

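The view shows the lid centre at (225,175), wings from (215,145) to (228,235), and the spigot at (285,158). The fingertips at (255,240) are behind the lower wing and clear of it. Going down.

Request:
apply_moves:
  moves:
    - {"jaw": 0,"offset": [0,3,0],"rot": [0,0,0]}
    - {"jaw": 0,"offset": [0,0,15],"rot": [0,0,0]}
    - {"jaw": 0,"offset": [0,0,15],"rot": [0,0,0]}
    - {"jaw": 0,"offset": [0,0,10],"rot": [0,0,0]}
    - {"jaw": 0,"offset": [0,0,0],"rot": [0,0,0]}

```text
time_s: 13.68
eef_pos: [0.6036, 0.0908, 0.0677]
eef_rot: [-0.001, 0.563, 0.827, -0.001]
wrist_force: [0.4, 0.0, -0.1]
opening: -0.0
grasp_force: 0.0
```

```bash
sed -i 's/.571,.1012/.5704,.1025/' st.py az.py; python3 st.py
```

```text
tcp [0.6036 0.0908 0.0677] a 291.5 radial 23.1 tang 26.6 z [-0.003  0.    -1.   ] q [ -3.  23.  92.   0.  64. -24.] F [ 0.4  0.  -0.1] t 13.675
```

Request:
apply_moves:
  moves:
    - {"jaw": 0,"offset": [0,-3.5,0],"rot": [0,0,0]}
    - {"jaw": 0,"offset": [0,-3.5,0],"rot": [0,0,0]}
    - {"jaw": 0,"offset": [-2.95,-4.3,0],"rot": [0,0,10]}
    - {"jaw": 0,"offset": [-2.95,-4.3,0],"rot": [0,0,10]}
    - {"jaw": 0,"offset": [-2.95,-4.3,0],"rot": [0,0,10]}

```text
time_s: 14.3
eef_pos: [0.5882, 0.0769, 0.0703]
eef_rot: [0.001, 0.759, 0.651, 0.001]
wrist_force: [0.7, 1.3, 0.3]
opening: -0.001
grasp_force: 0.5
```

Request:
apply_moves:
  moves:
    - {"jaw": 0,"offset": [-2.95,-4.3,0],"rot": [0,0,10]}
    - {"jaw": 0,"offset": [-2.95,-4.3,0],"rot": [0,0,10]}
    - {"jaw": 0,"offset": [-2.95,-4.3,0],"rot": [0,0,10]}
    - {"jaw": 0,"offset": [-2.95,-4.3,0],"rot": [0,0,10]}
    - {"jaw": 0,"offset": [-2.95,-4.3,0],"rot": [0,0,10]}

```text
time_s: 14.92
eef_pos: [0.5628, 0.074, 0.0702]
eef_rot: [0.0, 0.963, 0.269, 0.001]
wrist_force: [0.9, -1.0, -1.1]
opening: 0.004
grasp_force: 0.5
```

```bash
python3 st.py; python3 az.py
```

```text
tcp [0.5628 0.074  0.0702] a 211.2 radial 21.2 tang 20.4 z [ 0.002 -0.    -1.   ] q [-4. 18. 99. -0. 63. 54.] F [ 0.9 -1.  -1.1] t 14.925
side 75 az hist {40: 44, 200: 29} az mod180 42.8
scene 52 az hist {0: 7, 20: 36} az mod180 25.1
```

Request:
apply_moves:
  moves:
    - {"jaw": 0,"offset": [-3.2,-4.4,0.4],"rot": [0,0,10]}
    - {"jaw": 0,"offset": [-3.2,-4.4,0.4],"rot": [0,0,10]}
    - {"jaw": 0,"offset": [-3.2,-4.4,0.4],"rot": [0,0,10]}
    - {"jaw": 0,"offset": [-3.2,-4.4,0.4],"rot": [0,0,10]}
    - {"jaw": 0,"offset": [-3.2,-4.4,0],"rot": [0,0,10]}

```text
time_s: 15.65
eef_pos: [0.5439, 0.092, 0.0687]
eef_rot: [-0.0, 0.987, -0.161, 0.001]
wrist_force: [1.0, -1.3, -0.4]
opening: -0.001
grasp_force: 0.7
```

```bash
python3 st.py; python3 az.py
```

```text
tcp [0.5439 0.092  0.0687] a 161.4 radial 21.8 tang 18.4 z [ 0.002 -0.    -1.   ] q [ -3.  16. 102.  -0.  62. 106.] F [ 1.  -1.3 -0.4] t 15.65
side 90 az hist {0: 18, 140: 16, 160: 28, 340: 26} az mod180 170.7
scene 61 az hist {180: 10, 320: 31, 340: 13} az mod180 160.6
```

Request:
apply_moves:
  moves:
    - {"jaw": 0,"offset": [-1.5,-2.1,0],"rot": [0,0,5]}
    - {"jaw": 0,"offset": [-1.5,-2.1,0],"rot": [0,0,5]}
    - {"jaw": 0,"offset": [-1.5,-2.1,0],"rot": [0,0,5]}
    - {"jaw": 0,"offset": [-1.5,-2.1,0],"rot": [0,0,5]}
    - {"jaw": 0,"offset": [0,0,0],"rot": [0,0,0]}

```text
time_s: 16.38
eef_pos: [0.5418, 0.1022, 0.0683]
eef_rot: [-0.0, 0.945, -0.327, 0.001]
wrist_force: [0.8, -1.1, 2.1]
opening: 0.001
grasp_force: 1.0
```

Request:
apply_moves:
  moves:
    - {"jaw": 0,"offset": [-0.9,-1.25,0],"rot": [0,0,3]}
    - {"jaw": 0,"offset": [-0.9,-1.25,0],"rot": [0,0,3]}
    - {"jaw": 0,"offset": [0,0,0],"rot": [0,0,0]}
    - {"jaw": 0,"offset": [0,0,0],"rot": [0,0,0]}
    - {"jaw": 0,"offset": [0,0,0],"rot": [0,0,0]}

```text
time_s: 17.0
eef_pos: [0.5418, 0.1053, 0.068]
eef_rot: [-0.0, 0.926, -0.378, 0.0]
wrist_force: [-0.2, -1.5, 3.0]
opening: -0.002
grasp_force: 1.5
```

```bash
python3 st.py; python3 az.py
```

```text
tcp [0.5418 0.1053 0.068 ] a 135.6 radial 22.4 tang 18.0 z [ 0.001  0.    -1.   ] q [ -1.  17. 101.   0.  62. 133.] F [-0.2 -1.5  3. ] t 17.0
side 77 az hist {120: 32, 140: 10, 320: 30} az mod180 143.6
scene 46 az hist {140: 10, 300: 25, 320: 9} az mod180 141.0
```

Request:
apply_moves:
  moves:
    - {"jaw": 0,"offset": [-0.9,-1.25,0],"rot": [0,0,3]}
    - {"jaw": 0,"offset": [0,0,0],"rot": [0,0,0]}
    - {"jaw": 0,"offset": [-0.9,-1.25,0],"rot": [0,0,3]}
    - {"jaw": 0,"offset": [0,0,0],"rot": [0,0,0]}
    - {"jaw": 0,"offset": [0,0,0],"rot": [0,0,0]}

```text
time_s: 17.73
eef_pos: [0.5417, 0.1078, 0.0678]
eef_rot: [0.001, 0.905, -0.426, -0.0]
wrist_force: [-1.6, -4.9, 3.4]
opening: -0.001
grasp_force: 3.5
```

Request:
apply_moves:
  moves:
    - {"jaw": 0,"offset": [-0.6,-1.0,0],"rot": [0,0,2]}
    - {"jaw": 0,"offset": [0,0,0],"rot": [0,0,0]}
    - {"jaw": 0,"offset": [-0.6,-1.0,0],"rot": [0,0,2]}
    - {"jaw": 0,"offset": [0,0,0],"rot": [0,0,0]}
    - {"jaw": 0,"offset": [0,0,0],"rot": [0,0,0]}

```text
time_s: 18.35
eef_pos: [0.5414, 0.1089, 0.0675]
eef_rot: [0.002, 0.89, -0.457, -0.001]
wrist_force: [-5.0, -10.4, 7.5]
opening: -0.004
grasp_force: 6.8
```

```bash
python3 st.py; python3 az.py
```

```text
tcp [0.5414 0.1089 0.0675] a 125.6 radial 22.1 tang 19.9 z [-0.003 -0.003 -1.   ] q [ -1.  17. 101.  -0.  62. 144.] F [ -5.  -10.4   7.5] t 18.35
side 67 az hist {120: 35, 320: 26} az mod180 141.3
scene 40 az hist {140: 8, 300: 25, 320: 6} az mod180 137.9
```

Force has risen to 11.5 N and the wing has stopped moving, so the nut is at its hard stop. Backing off, lifting and checking.

Request:
apply_moves:
  moves:
    - {"jaw": 0,"offset": [0,4,0],"rot": [0,0,0]}
    - {"jaw": 0,"offset": [0,5,0],"rot": [0,0,0]}
    - {"jaw": 0,"offset": [0,0,-20],"rot": [0,0,0]}
    - {"jaw": 0,"offset": [0,0,-40],"rot": [0,0,0]}
    - {"jaw": 0,"offset": [-20,20,-40],"rot": [0,0,0]}

```text
time_s: 19.08
eef_pos: [0.5075, 0.1102, 0.1683]
eef_rot: [-0.0, 0.889, -0.458, -0.001]
wrist_force: [0.3, -0.2, 0.5]
opening: -0.001
grasp_force: 0.0
```

Request:
apply_moves:
  moves:
    - {"jaw": 0,"offset": [-20,20,0],"rot": [0,0,0]}
    - {"jaw": 0,"offset": [0,0,0],"rot": [0,0,0]}
    - {"jaw": 0,"offset": [0,0,0],"rot": [0,0,0]}
    - {"jaw": 0,"offset": [0,0,0],"rot": [0,0,0]}
    - {"jaw": 0,"offset": [0,0,0],"rot": [0,0,0]}

```text
time_s: 19.7
eef_pos: [0.48, 0.1146, 0.1673]
eef_rot: [0.0, 0.889, -0.458, -0.0]
wrist_force: [0.3, 1.2, 0.2]
opening: -0.002
grasp_force: 0.0
```

```bash
python3 st.py; python3 az.py all; python3 look.py w5; python3 - <<'E'
from h import *
for c,ts in {'scene':['tin','ring','spoon','tube']}.items():
    im,d=ctrl.camera(c)
    for t in ts:
        for r in ctrl.outline_of(c,t)[:1]:
            v,u=np.nonzero(r['region']&(d>0)); print(t,np.median(px2w(c,np.c_[u,v],d[v,u]),0).round(3))
    P=px2w(c,np.c_[[0],[0]],[1])
E
```

```text
tcp [0.48   0.1146 0.1673] a 125.5 radial 62.4 tang 66.6 z [-0.001  0.    -1.   ] q [ -0.   2. 106.   0.  73. 144.] F [0.3 1.2 0.2] t 19.7
side 148 az hist {120: 76, 140: 8, 320: 54, 340: 6} az mod180 140.8
scene 86 az hist {140: 20, 300: 49, 320: 13} az mod180 138.0
tcp [0.4799 0.1146 0.1674] xaz -54.5 q6 144.1 19.8
0.074 11469 [0.5714 0.0983 0.0784] [0.112 0.113 0.007]
0.1 838 [0.574  0.1042 0.105 ] [0.058 0.062 0.012]
0.1125 171 [0.5883 0.1246 0.1149] [0.039 0.046 0.004]
0.117 208 [0.5987 0.1374 0.1201] [0.012 0.012 0.005]
lid minEnc ((0.5705100297927856, 0.10216490179300308), 0.056745704263448715)
wing rect 570.5830688476562 101.81309509277344 8.055908203125 62.25946044921875 51.645320892333984
az -38.6 ztop 0.1067
tin [0.781 0.102 0.069]
ring [0.411 0.075 0.007]
spoon [ 0.59  -0.051  0.012]
tube [0.531 0.276 0.047]
```

View pics/w5.png

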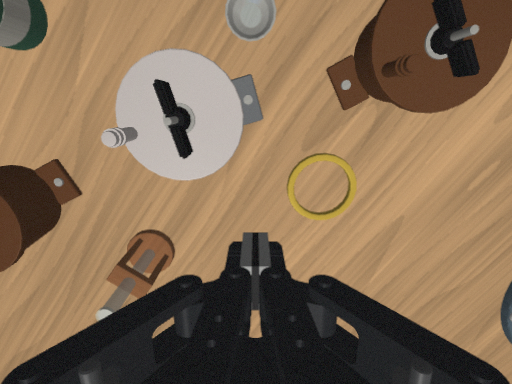

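The view shows the nut at (175,118) with its wings square to the spigot direction (141.5° against 51.5°) and wing tops at about 0.106 m, so it is home. The tin, ring, spoon and tube haven't moved beyond measurement noise, and the arm is clear of everything.

```bash
python3 -c "
from bench import ctrl
print(ctrl.hand_in())"
```

```text
the job is handed in; nothing more can be done
None
```

I screwed the wing nut down to its hard stop in two strokes without gripping it. The tin, ring, spoon and tube stayed in place, the arm finished clear, and I handed the job in at about 20 s of the 64 s allowed; no verdict was returned.

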